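# Change over the bottle plate on the labelling bed

### The arm

A 6-joint arm with a two-finger parallel gripper is mounted at the origin on the work surface. World frame = base frame: x ahead of the robot, y to its left, z up, the work surface at z = 0. Lengths are in mm, angles in rad, forces in N, time in s.
With the tool pointing down it reaches from about 275 to 825 mm from the base axis. Payload 4.9 kg.
Tool frame: the origin (TCP) lies on the centre line of the jaws, within the pads' length; the fingertips stand 22 mm ahead of it and the grasp point (between the pads) lies 3 mm ahead of it (tip_reach is the distance from the TCP to the fingertips, in mm); z points along the fingers, y is the line along which they close (so a half turn about z gives the same grasp; the last joint's range is limited). The gripper opens to 85 mm and grips with 20 to 120 N. Pads are 22 mm wide; open, the fingers measure 114 mm over their backs; the gripper's body (76 mm by 85 mm) begins 54 mm behind the grasp point. The pads swing forward as they close: fully open they stand 13 mm farther back than shut.
Start: joints at [-1.257, 0.326, -0.193, 1.052, 0, 1.437], TCP at [238.155, -495.783, 253.281] pointing down, gripper open.
Joint ranges: [-2.65, 2.65], [-0.97, 1.79], [-1.3, 1.35], [-1.93, 2.1], [-1.47, 1.37], [-3.14, 3.14]. Speed limits (rad/s): [2.57, 2.57, 3.14, 3.14, 3.14, 3.14].

### API

Orientations are given as a unit quaternion [x, y, z, w].
In Python, from plant import observe, read_camera, job_done, tip_reach gives the robot as it stands. The module is installed in compiled form; this text tells all that it offers.
- The arm moves only by the shell command python3 -m jog 'ROWS' [FORCE]. ROWS is text: rows parted by semicolons, each of 7 numbers parted by spaces: the shift along the tool's x, y, z in m, then the turn, a rotation vector about the tool's x, y, z in degrees, then the finger opening in m, from 0 to 0.0854. A call has exactly 8 rows; each row shifts and turns the commanded pose from where the row before left it, along the tool's axes as they then stand; what a row does not reach is not made up. A row lasts 1/8 s, in which the tool goes at most 62.5 mm and 10.7 degrees, less where a joint would pass 70% of its speed; a pose out of reach is approached as far as the arm can. A call is refused whole if a number of a shift passes 0.0625 or a number of a turn 10.7, either way. A call with a gripper value outside its range is refused whole. The fingers move at their own pace and stop on an object; FORCE is the grip in N (left out, the last holds). Time passes only in rows, so rows that do not move let the fingers close, or fill a call up. It gives the time, the measured TCP pose, the force, the opening and the grip force at its end, in the units of the state.
- observe(): the state, without advancing time (a new reading comes with each control period).
- read_camera(name): name is "scene" or "top" or "wrist"; returns a dict with "color" (384x512x3 uint8, red, green, blue), "intrinsics" (3x3 intrinsics, pixels), "world_to_cam" (4x4, takes a point from world to camera coordinates). Camera axes: x right, y down, z forward; pixel columns grow to the right and rows downward; lengths in mm; the calibration is good to about 2 mm. A picture is of the moment at which its call begins. There is no depth.
- job_done(): hands the job in; it is judged then, once.
The state is a dict: "t": time; "joints": joint angles; "dq": joint speeds; "joint_efforts": joint torques, N m; "position": TCP position; "orientation": TCP orientation; "wrist_force": force on the tool from outside, world axes, zero at the start; "moment": the same for the moment, N m; "grip_width": opening from 0.0 (shut) to 1.0 (fully open); "gripper_force": force on a finger pad.
Only numpy, scipy, OpenCV 4.12 (cv2) and the standard library are available. Lean on these libraries where they do the work, as an engineer would, in place of code of your own. Each camera call takes 0.05 s, during which the arm holds its last target. There are 200 camera calls.

### The job

Fit the blue bottle plate on the labelling bed: slide it along the bed, without lifting it clear, so that its front edge goes under the yellow lip and its two holes drop fully over the two brass pins and it lies flat on the bed floor. Then turn the red turnbutton a quarter turn until it lies square across the plate's edge, let go, and leave the other things on the table where they are.

Things in the scene. Friction and masses are not known exactly. Their poses are not given: they have to be found in the camera images.
- bed: Labelling bed screwed to the table, grey base 190 x 330 mm. Origin on the table below the centre of the plate's home; z up; the plate slides home along +y. Its dark sunk floor is 20 mm up. Home: plate centre at x = y = 0, axes parallel to the bed's, underside on the floor. The red turnbutton's pivot is at x = -88, y = -30 mm
- ledge_edge (a point): Middle of the upper edge of the aluminium ledge, where the sunk floor begins: y = -97.5 mm of the bed, 28 mm above the table. The ledge is 136 mm wide (x) and reaches 107 mm from here to -y, level. Axes are the bed's
- pin_left (a point): Centre of the top of one of two brass pins, at x = -32, y = +8 mm of the bed; the other is at x = +32, y = +8. 12 mm thick, the top 3 mm coned to 7 mm wide; they stand 8 mm above the floor, level with the ledge (28 mm above the table). Axes are the bed's
- lip (a point): Middle of the underside of the yellow lip, 40 mm above the table (top 46); it covers x +-30 mm, y = 85 to 112 mm of the bed. The wall that carries it is a stop with its face at y = +97 mm, 2 mm beyond the home plate's front edge. A plate at ledge height passes under the lip with 4 mm to spare. Axes are the bed's
- plate_grip (a point): Centre of the bar of the black bow handle on the blue plate, 38 mm above the middle of the plate's underside; axes are the plate's (z up, +y its front edge, which goes under the lip). Bar 12 mm wide (x), 80 long (y), 12 high, on posts at its ends, 24 mm free below. At the start 66 mm above the table, home 58 mm
- plate_centre (a point): Centre of the blue plate, 110 (x) x 190 (y) x 8 mm, 0.3 to 0.6 kg. Two through holes 14.5 mm wide at x = +-32, y = +8 mm; low white bottle rests, to 15 mm above its top, near y = +-65 mm. It starts level on the ledge and the pin tops, 40 to 75 mm short of home, up to 10 mm sideways and 0.1 rad skewed
- turnbutton_fin (a point): Centre of the upright grip fin of the red turnbutton, on its vertical pivot, 51 mm above the table. Fin 10 mm thick, 36 mm long (this point's y), its top 65 mm above the table. The wing below it, 14 mm wide, 31 to 37 mm above the table, reaches 60 mm from the pivot to this point's -y. It clears the plate's top by 3 mm only if the plate is home
- turnbutton (a joint): Turnbutton angle, rad, growing anticlockwise seen from above: 0 = wing parallel to the plate's side, pointing to the bed's -y (open); 1.57 = wing square across the plate's edge, pointing to the bed's +x (closed). Stops at -0.5 and 1.6; stiff, about 0.06 N m, stays where left. Starts between -0.4 and 0.1
- bottle_a: Red bottle standing beyond the bed's stop end, 58 mm wide, 168 mm high, origin under its centre; leave it
- bottle_b: Another such bottle standing to the robot's right; leave it
- bottle_c: Another such bottle standing to the robot's right; leave it
- label_roll: White roll of labels standing on its flat end, 110 mm wide, 70 mm high, origin under its centre; leave it
- cap_tray: Grey tray of pink caps beside the bed's far (+x) side, 75 x 100 x 30 mm, origin under its centre; leave it
- wrench: Wrench lying on the table to the robot's right; leave it
- screwdriver: Screwdriver lying to the robot's left; leave it

How it is judged (in metres and radians):
On the way, in this order (a step that is already met when the one before it is completed fails the run):
1. the plate lies home on the floor with both pins in its holes (horizontal distance between plate_grip and bed below 0.004 m and z of plate_grip in the frame of bed below 0.06 m and angle between the y axis of plate_grip and the y axis of bed, either way round below 0.06 rad and angle between plate_grip's own z axis and vertical below 0.025 rad), for 0.2 s.
2. the turnbutton lies across the plate's edge (value of joint turnbutton above 1.3 rad), for 0.2 s.
At the end, for the whole second after the job is handed in: The plate lies flat on the bed floor over both pins (handle within 4 mm of home sideways and at most 2 mm above its home height, skew under 0.06 rad, tilt under 0.025 rad) and the turnbutton is at 1.3 rad or more (all of step 1 and value of joint turnbutton above 1.3 rad); the robot touches nothing.
It fails at once if the plate is lifted more than 25 mm off the height it slides at (z of plate_grip in the frame of bed above 0.091 m).
It fails at once if another thing on the table is moved by more than 30 mm (distance of any of bottle_a, bottle_b, bottle_c, label_roll, cap_tray, wrench, screwdriver from where it was at the start of the episode above 0.03 m).
It fails at once if a bottle is tipped over (angle between any of bottle_a, bottle_b, bottle_c's own z axis and vertical above 0.5 rad).
It also fails if it takes over 51 s, if anything falls off the work surface, if the arm or the gripper's body presses on something with over 40 N, if the wrist force passes 120 N, or if a joint passes its speed limit or range.

## Working session

There is one attempt and no reset: what is moved stays moved. The work goes in short steps, Python scripts to look and compute and a shell command to move; the robot and the scene stay as the last step left them, time stands still between calls to the robot, and variables do not carry over. Pictures are saved under pics/ and viewed, at most 10 in all, crops included, and the job is handed in when it is done.

```bash
mkdir -p pics; python3 - <<'E'
from plant import *
import cv2,numpy as np
s=observe();print(s['t'],s['position'],s['orientation'],tip_reach if not callable(tip_reach) else tip_reach())
for n in('scene','top'):
    c=read_camera(n);cv2.imwrite(f'pics/{n}0.png',cv2.cvtColor(c['color'],cv2.COLOR_RGB2BGR));print(n,c['intrinsics'].tolist() if hasattr(c['intrinsics'],'tolist') else c['intrinsics']);print(np.round(c['world_to_cam'],3))
E
```

```text
0.0 [ 237.97467007 -495.23008167  252.50743562] [ 9.75040159e-01  2.22026847e-01 -7.72327921e-05 -8.72694975e-04] 22.0
scene [[429.4294033407123, 0.0, 256.6467351734832], [0.0, 429.4294033407123, 192.28781895956695], [0.0, 0.0, 1.0]]
[[-8.460000e-01  5.320000e-01 -1.300000e-02  4.478100e+02]
 [ 4.380000e-01  6.820000e-01 -5.860000e-01 -1.784960e+02]
 [-3.030000e-01 -5.020000e-01 -8.100000e-01  1.375562e+03]
 [ 0.000000e+00  0.000000e+00  0.000000e+00  1.000000e+00]]
top [[478.19202636819495, 0.0, 258.83409546492885], [0.0, 478.19202636819495, 182.71262520379955], [0.0, 0.0, 1.0]]
[[-2.000000e-02 -1.000000e+00 -5.000000e-03  1.551300e+01]
 [-9.990000e-01  2.000000e-02 -4.500000e-02  5.213120e+02]
 [ 4.600000e-02  4.000000e-03 -9.990000e-01  1.599258e+03]
 [ 0.000000e+00  0.000000e+00  0.000000e+00  1.000000e+00]]
```

View pics/top0.png

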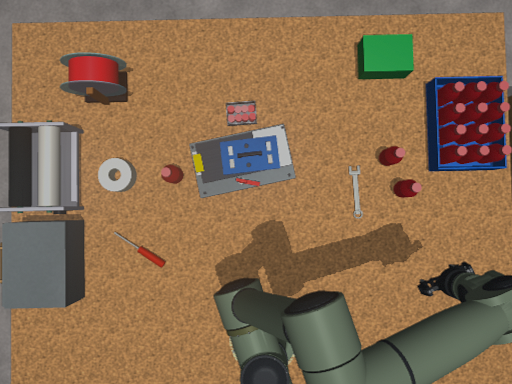

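View pics/scene0.png

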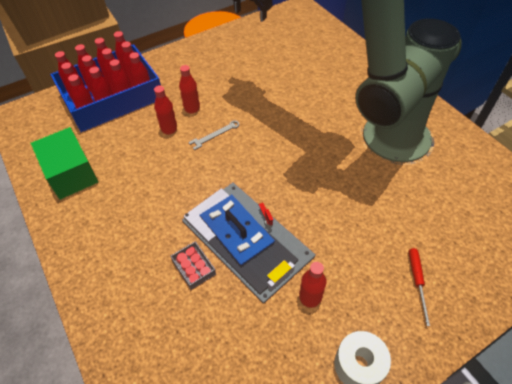

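The top view shows the bed centred near (243,160), with the lip at (198,162) on its left end (world +y). The plate is at (250,154) and the red turnbutton at (248,182). In the scene view the plate is at (235,228), the lip at (280,272), and bottle_a stands just past the stop at (313,287).

```bash
cat > h.py <<'E'
from plant import *
import cv2,numpy as np
def shot(n,save=None):
    c=read_camera(n)
    if save: cv2.imwrite(f'pics/{save}.png',cv2.cvtColor(c['color'],cv2.COLOR_RGB2BGR))
    return c
def ray(c,p,z):
    K=np.array(c['intrinsics']);T=np.array(c['world_to_cam']);R=T[:3,:3];o=-R.T@T[:3,3]
    p=np.atleast_2d(p).astype(float);d=np.c_[p,np.ones(len(p))]@np.linalg.inv(K).T@R
    return o+d*((z-o[2])/d[:,2])[:,None]
def hsv(c,lo,hi,box=None):
    m=cv2.inRange(cv2.cvtColor(c['color'],cv2.COLOR_RGB2HSV),np.array(lo),np.array(hi))
    if box: k=np.zeros_like(m);k[box[1]:box[3],box[0]:box[2]]=255;m&=k
    return m
def big(m):
    cs,_=cv2.findContours(m,cv2.RETR_EXTERNAL,cv2.CHAIN_APPROX_NONE);return max(cs,key=cv2.contourArea)
def cen(k):
    m=cv2.moments(k);return np.array([m['m10'],m['m01']])/m['m00']
def axis(P):  # long-axis angle of min-area rect of world xy pts (mm)
    r=cv2.minAreaRect(P[:,:2].astype(np.float32));b=cv2.boxPoints(r)
    e=[b[1]-b[0],b[2]-b[1]];e=max(e,key=np.linalg.norm);a=np.arctan2(e[1],e[0])%np.pi
    return np.array(r[0]),a,r[1]
E
python3 - <<'E'
from h import *
for n,b in(('top',(180,115,305,205)),('scene',(170,175,320,305))):
    c=shot(n)
    k=big(hsv(c,(20,150,100),(35,255,255),b));print(n,'lip',ray(c,cen(k),46)[0].round(1))
    k=big(hsv(c,(100,100,60),(125,255,255),b));P=ray(c,k[:,0],36);print('plate',axis(P))
    k=big(hsv(c,(0,170,100),(6,255,255),(225,165,275,195) if n=='top' else (255,198,280,228)));P=ray(c,k[:,0],45);print('red',axis(P),cen(k))
    k=big(hsv(c,(0,0,0),(179,70,255),b));P=ray(c,cv2.convexHull(k)[:,0],20);print('bed',axis(P))
E
```

```text
top lip [590.5 204.8  46. ]
plate (array([614.45904541,  35.34822845]), np.float32(1.6705439), (110.386474609375, 189.0295867919922))
red (array([524.3223877 ,  42.52996826]), np.float32(1.3710138), (71.18299865722656, 10.046586990356445)) [248.63285024 181.73913043]
bed (array([597.13897705,  60.4959259 ]), np.float32(1.7628298), (188.4658660888672, 327.3696594238281))
scene lip [592.8 205.   46. ]
plate (array([615.61627197,  34.91671753]), np.float32(1.6697245), (112.86078643798828, 192.3588104248047))
red (array([525.29797363,  43.24908066]), np.float32(1.447483), (70.70584106445312, 17.355003356933594)) [265.98217469 212.58823529]
bed (array([603.25384521,  61.74208069]), np.float32(1.7629144), (187.4944610595703, 334.3255920410156))
```

```bash
R='';python3 -m jog '.0355 -.0196 0 0 0 0 .05;.0355 -.0196 0 0 0 0 .05;.0355 -.0196 0 0 0 0 .05;.0355 -.0196 0 0 0 0 .05;.0355 -.0196 0 0 0 0 .05;.0355 -.0196 0 0 0 0 .05;.0355 -.0196 0 0 0 0 .05;.0355 -.0196 0 0 0 0 .05'
python3 -m jog '.0355 -.0196 0 0 0 0 .05;.0355 -.0196 0 0 0 0 .05;.0355 -.0196 0 0 0 0 .05;.0355 -.0196 0 0 0 0 .05;.0355 -.0196 0 0 0 0 .05;.0355 -.0196 0 0 0 0 .05;.0355 -.0196 0 0 0 0 .05;.0355 -.0196 0 0 0 0 .05'
python3 -m jog '0 0 0 0 0 -10 .05;0 0 0 0 0 -10 .05;0 0 0 0 0 -10 .05;0 0 0 0 0 -10 .05;0 0 0 0 0 -10 .05;0 0 0 0 0 -10 .05;0 0 0 0 0 -10 .05;0 0 0 0 0 0 .05'
python3 - <<'E'
from h import *
s=observe();print(s['t'],s['position'],s['orientation'],s['joints'])
c=shot('wrist','w1');T=np.array(c['world_to_cam']);print(T.round(3),-T[:3,:3].T@T[:3,3])
E
```

```text
t: 1.2
position: [426.8, -230.3, 253.2]
orientation: [0.975, 0.222, -0.0, -0.0]
wrist_force: [-0.3, -0.8, 0.5]
grip_width: 0.585
gripper_force: 0.0
t: 2.2
position: [614.9, 34.0, 253.0]
orientation: [0.975, 0.222, -0.0, 0.0]
wrist_force: [0.5, -0.1, 0.1]
grip_width: 0.585
gripper_force: 0.0
t: 3.2
position: [614.2, 32.8, 253.0]
orientation: [0.672, 0.74, -0.0, -0.0]
wrist_force: [-0.2, 0.1, -0.1]
grip_width: 0.591
gripper_force: 0.0
3.2 [614.20114435  32.83288518 253.00545277] [ 6.72103241e-01  7.40457392e-01 -1.89807256e-04 -2.20740284e-04] [-6.65309545e-02  4.48516672e-01 -9.24105821e-03  1.11362039e+00
 -2.30973973e-05  1.40756033e+00]
[[ 9.95000e-01  9.60000e-02 -1.00000e-03 -6.14944e+02]
 [ 9.30000e-02 -9.62000e-01  2.58000e-01 -5.82070e+01]
 [ 2.40000e-02 -2.57000e-01 -9.66000e-01  3.72518e+02]
 [ 0.00000e+00  0.00000e+00  0.00000e+00  1.00000e+00]] [608.62624871  98.97260516 374.28834021]
```

View pics/w1.png

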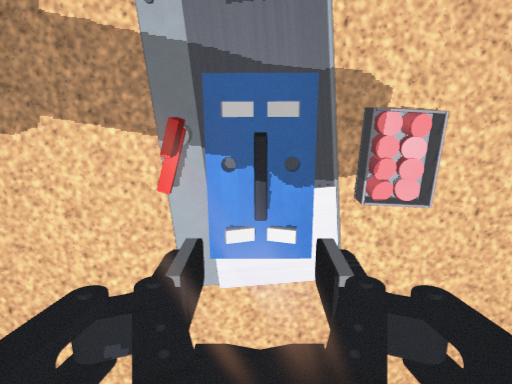

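The wrist view shows the plate at about (260,165) with its bar from (260,132) to (261,220). The fin is at about (174,137) and the wing runs down to (163,192). The lip is above the frame.

```bash
python3 - <<'E'
from h import *
c=shot('wrist')
k=big(hsv(c,(0,0,0),(179,255,60),(240,120,280,230)));print('bar',axis(ray(c,k[:,0],72)))
k=big(hsv(c,(100,100,50),(125,255,255),(195,60,330,270)));print('plate',axis(ray(c,k[:,0],36)))
m=hsv(c,(0,150,60),(8,255,255),(145,100,200,205));k=big(m);P=ray(c,k[:,0],37);print('red',axis(P)); print(k[k[:,0,1].argmin()],k[k[:,0,1].argmax()])
E
```

```text
bar (array([613.27850342,  55.46736526]), np.float32(1.6715174), (10.817532539367676, 43.20442581176758))
plate (array([615.54046631,  35.9677124 ]), np.float32(1.6753296), (111.05904388427734, 189.62823486328125))
red (array([523.24291992,  43.60824203]), np.float32(1.3783134), (77.2247314453125, 18.445566177368164))
[[176 117]] [[166 193]]
```

```bash
python3 -m jog '.0028 .0014 .023 0 0 0 .05;0 0 .023 0 0 0 .05;0 0 .023 0 0 0 .05;0 0 .023 0 0 0 .05;0 0 .023 0 0 0 .05;0 0 .023 0 0 0 .05;0 0 .023 0 0 0 .05;0 0 .023 0 0 0 .05'
python3 -m jog '0 0 0 0 0 0 .05;0 0 0 0 0 0 .005;0 0 0 0 0 0 .005;0 0 0 0 0 0 .005;0 0 0 0 0 0 .005;0 0 0 0 0 0 .005;0 0 0 0 0 0 .005;0 0 0 0 0 0 .005' 50
```

```text
t: 4.3
position: [615.5, 35.8, 68.5]
orientation: [0.672, 0.74, 0.0, 0.0]
wrist_force: [0.7, -0.6, -0.4]
grip_width: 0.583
gripper_force: 0.0
t: 5.3
position: [616.3, 35.7, 70.7]
orientation: [0.671, 0.741, 0.001, 0.001]
wrist_force: [-1.7, -0.9, 7.1]
grip_width: 0.128
gripper_force: 49.9
```

```bash
python3 -m jog '0 0 -.001 0 0 -2.6 .005;0 0 -.001 0 0 -2.6 .005;.0122 .0018 0 0 0 0 .005;.0122 .0018 0 0 0 0 .005;.0122 .0018 0 0 0 0 .005;.0122 .0018 0 0 0 0 .005;.0122 .0018 0 0 0 0 .005;0 0 0 0 0 0 .005'
python3 - <<'E'
from h import *
s=observe();print(s['position'],s['orientation'],s['wrist_force'],2*np.arctan2(s['orientation'][1],s['orientation'][0]))
c=shot('wrist','w2')
k=big(hsv(c,(100,100,50),(125,255,255)));print('plate',axis(ray(c,k[:,0],36)))
E
```

```text
t: 6.3
position: [612.7, 98.5, 71.3]
orientation: [0.636, 0.771, -0.0, -0.0]
wrist_force: [-0.6, -0.3, -3.1]
grip_width: 0.131
gripper_force: 48.7
[612.70026044  98.54830055  71.27029289] [ 6.36403213e-01  7.71356565e-01 -9.69266237e-07 -1.47128159e-05] [-0.55261072 -0.25715641 -3.13603367] 1.7619400374159135
plate (array([607.54840088, 129.48117065]), np.float32(1.7593662), (111.16400146484375, 128.1641082763672))
```

View pics/w2.png

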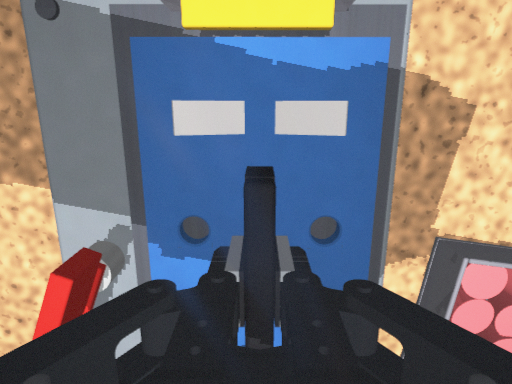

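The yellow lip's near edge runs from (181,27) to (334,27). The plate's front edge is at row 37, columns 130–390, and the holes at (196,229) and (324,229) still show no pins.

```bash
python3 - <<'E'
from h import *
c=shot('wrist')
l=cv2.boundingRect(big(hsv(c,(20,150,100),(35,255,255))));print(l)
L=ray(c,[[l[0],l[1]+l[3]-2],[l[0]+l[2],l[1]+l[3]-2]],46)  # lip near edge, y=85
m=hsv(c,(100,100,40),(125,255,255))
def edge(r): x=np.where(m[r]>0)[0];return x.min(),x.max()+1
col=np.where(m[:,258]>0)[0].min(); 
e=[edge(r) for r in(60,80,100,140,170)]
A=np.array([ray(c,[[a,r],[b,r]],36)[:,:2] for (a,b),r in zip(e,(60,80,100,140,170))])
d=L[1,:2]-L[0,:2];print('lip',L.round(1),'len',np.linalg.norm(d),'bed yaw',np.arctan2(d[1],d[0])+np.pi/2)
a=1.763;X=np.array([np.sin(a),-np.cos(a)]);Y=np.array([np.cos(a),np.sin(a)])
O=L[:,:2].mean(0)-85*Y;print('origin',O)
for q in A: print('edges in bed x',((q-O)@X).round(1),'w',((q[1]-q[0])@X).round(1))
f=ray(c,[[200,np.where(m[:100,200]>0)[0].min()],[258,col],[320,np.where(m[:100,320]>0)[0].min()]],36)[:,:2]
print('front in bed',((f-O)@X).round(1),((f-O)@Y).round(1))
g=observe()['position'];g=np.array(g[:2]);print('tcp in bed',(g-O)@X,(g-O)@Y)
for nm,lo,bx in(('holes',60,(175,210,215,248)),('holes',60,(304,210,345,248))):
    k=big(hsv(c,(0,0,0),(179,110,90),bx));h=ray(c,cen(k),36)[0,:2];print(nm,((h-O)@X).round(1),((h-O)@Y).round(1))
E
```

```text
(181, 0, 154, 28)
lip [[564.9 187.5  46. ]
 [624.6 199.   46. ]] len 60.77298824416128 bed yaw 1.7608303695723926
origin [610.95289571 109.84283083]
edges in bed x [-54.5  56.5] w 111.0
edges in bed x [-54.9  56.4] w 111.3
edges in bed x [-54.8  56.3] w 111.1
edges in bed x [-54.7  56.1] w 110.8
edges in bed x [-55.  56.] w 111.0
front in bed [-24.7  -0.   26.3] [82.9 82.8 82.8]
tcp in bed -0.5154227775924671 -12.602815350448912
holes -31.5 -2.9
holes 31.7 -3.0
```

```bash
python3 -m jog '.004 -.0004 0 0 0 0 .005;.004 0 0 0 0 0 .005;.004 0 0 0 0 0 .005;0 0 0 0 0 0 .005;0 0 .002 0 0 0 .005;0 0 .002 0 0 0 .005;0 0 .002 0 0 0 .005;0 0 0 0 0 0 .005'
python3 - <<'E'
from h import *
s=observe();print(s['position'],s['wrist_force'],s['moment'])
O=np.array([610.95,109.84]);a=1.762;X=np.array([np.sin(a),-np.cos(a)]);Y=np.array([np.cos(a),np.sin(a)])
g=np.array(s['position'][:2])-O;print(g@X,g@Y)
c=shot('wrist','w3')
E
```

```text
t: 7.4
position: [610.0, 109.0, 65.0]
orientation: [0.637, 0.771, -0.0, -0.0]
wrist_force: [-0.4, -0.7, -3.3]
grip_width: 0.13
gripper_force: 48.7
[609.97766642 108.95452802  64.96968363] [-0.36456961 -0.742208   -3.33484273] [ 0.04042062  0.04089047 -0.03844214]
-1.1228897399038058 -0.6845522919465785
```

View pics/w3.png

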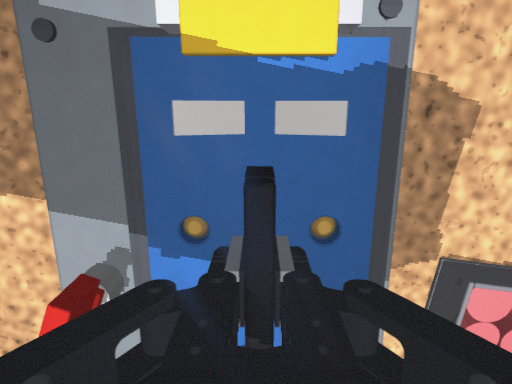

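The brass pins show centred in both holes at (196,228) and (324,228), and the plate has gone down 6 mm without resistance. I'll press it the rest of the way and release it.

```bash
python3 -m jog '0 0 .001 0 0 0 .005;0 0 .001 0 0 0 .005;0 0 .001 0 0 0 .005;0 0 0 0 0 0 .005;0 0 0 0 0 0 .05;0 0 0 0 0 0 .05;0 0 0 0 0 0 .05;0 0 0 0 0 0 .05'
python3 -m jog '0 0 -.01 0 0 0 .05;0 0 -.02 0 0 0 .05;0 0 -.03 0 0 0 .05;0 0 -.03 0 0 0 .05;0 0 -.03 0 0 0 .05;0 0 -.03 0 0 0 .05;0 0 -.015 0 0 0 .05;0 0 0 0 0 0 .05'
python3 - <<'E'
from h import *
s=observe();print(s['position'],s['wrist_force'])
c=shot('wrist','w4')
O=np.array([610.95,109.84]);a=1.762;X=np.array([np.sin(a),-np.cos(a)]);Y=np.array([np.cos(a),np.sin(a)])
k=big(hsv(c,(100,100,50),(125,255,255),(150,20,400,300)));p=axis(ray(c,k[:,0],28));print('plate',p,(p[0]-O)@X,(p[0]-O)@Y)
piv=O-88*X-30*Y;print('pivot',piv)
E
```

```text
t: 8.45
position: [610.3, 109.1, 62.4]
orientation: [0.637, 0.771, 0.0, 0.0]
wrist_force: [0.4, -0.2, 0.1]
grip_width: 0.588
gripper_force: 0.0
t: 9.45
position: [610.9, 109.1, 228.5]
orientation: [0.637, 0.771, 0.001, 0.001]
wrist_force: [0.1, 0.6, -1.2]
grip_width: 0.58
gripper_force: 0.0
[610.87743747 109.11285741 228.47788504] [ 0.10750831  0.64812984 -1.23227123]
plate (array([610.84899902, 109.11348724]), np.float32(1.7579912), (111.17179107666016, 189.72830200195312)) -0.23722739858320424 -0.69407862938136
pivot [530.25491755  63.66312625]
```

View pics/w4.png

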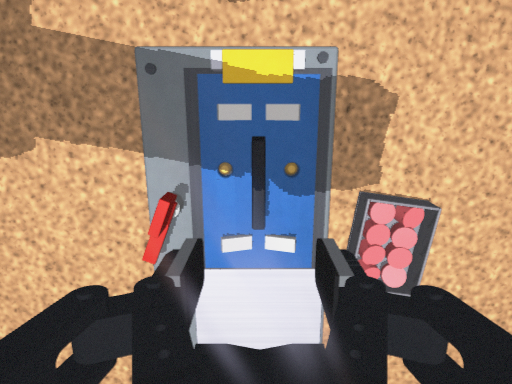

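The plate now lies flat over both pins, which show at (226,169) and (291,169). The turnbutton is still open at (160,228), at about -0.39 rad.

```bash
python3 -m jog '-.0074 -.022 0 0 0 0 .04;-.0074 -.022 0 0 0 0 .04;-.0074 -.022 0 0 0 0 .04;-.0074 -.022 0 0 0 0 .04;0 0 .01 0 0 7.4 .04;0 0 .01 0 0 7.4 .04;0 0 .01 0 0 7.4 .04;0 0 0 0 0 0 .04'
python3 - <<'E'
from h import *
s=observe();print(s['position'],2*np.arctan2(s['orientation'][1],s['orientation'][0]))
c=shot('wrist','w5')
k=big(hsv(c,(0,150,50),(8,255,255),(180,60,340,300)));print('red',axis(ray(c,k[:,0],37)))
E
```

```text
t: 10.5
position: [527.8, 63.4, 195.2]
orientation: [0.773, 0.634, -0.002, -0.001]
wrist_force: [0.4, 1.1, 0.2]
grip_width: 0.471
gripper_force: 0.0
[527.77112398  63.40448381 195.20934398] 1.3742290987861492
red (array([525.53814697,  43.46613312]), np.float32(1.3700463), (75.86187744140625, 13.257678031921387))
```

View pics/w5.png

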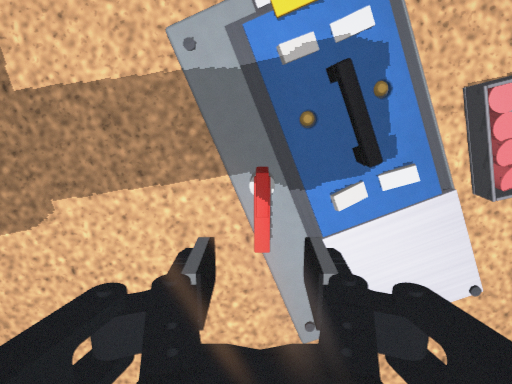

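The fin is vertical in the image at (262,205), aligned with the jaws and about 2 mm off their centre line.

```bash
python3 -m jog '0 .002 .0185 0 0 0 .04;0 0 .0185 0 0 0 .04;0 0 .0185 0 0 0 .04;0 0 .0185 0 0 0 .04;0 0 .0185 0 0 0 .04;0 0 .0185 0 0 0 .04;0 0 .0185 0 0 0 .04;0 0 0 0 0 0 .04'
python3 -m jog '0 0 0 0 0 0 .005;0 0 0 0 0 0 .005;0 0 0 0 0 0 .005;0 0 0 0 0 0 .005;0 0 0 0 0 0 .005;0 0 0 0 0 0 .005;0 0 0 0 0 0 .005;0 0 0 0 0 0 .005' 30
```

```text
t: 11.55
position: [530.1, 63.1, 66.6]
orientation: [0.773, 0.634, -0.001, -0.001]
wrist_force: [-0.1, -0.2, 0.1]
grip_width: 0.468
gripper_force: 0.0
t: 12.55
position: [529.4, 63.5, 68.5]
orientation: [0.773, 0.634, -0.001, -0.001]
wrist_force: [-5.7, 1.5, 4.8]
grip_width: 0.107
gripper_force: 30.5
```

```bash
python3 -m jog '0 0 0 0 0 -7 .005;0 0 0 0 0 -7 .005;0 0 0 0 0 -7 .005;0 0 0 0 0 -7 .005;0 0 0 0 0 -7 .005;0 0 0 0 0 -7 .005;0 0 0 0 0 -7 .005;0 0 0 0 0 -7 .005'
python3 -m jog '0 0 0 0 0 -7 .005;0 0 0 0 0 -7 .005;0 0 0 0 0 -7 .005;0 0 0 0 0 -7 .005;0 0 0 0 0 -7 .005;0 0 0 0 0 -7 .005;0 0 0 0 0 -7 .005;0 0 0 0 0 -7 .005'
python3 - <<'E'
from h import *
s=observe();y=2*np.arctan2(s['orientation'][1],s['orientation'][0]);print(y,y-1.763,s['moment'],s['wrist_force'])
E
```

```text
t: 13.55
position: [528.7, 63.4, 68.5]
orientation: [0.383, 0.924, -0.001, -0.002]
wrist_force: [-8.7, 0.3, 7.6]
grip_width: 0.109
gripper_force: 30.8
t: 14.55
position: [528.5, 62.7, 68.5]
orientation: [-0.095, 0.995, -0.0, -0.002]
wrist_force: [-8.0, -2.2, 7.7]
grip_width: 0.111
gripper_force: 30.9
3.3317741125904208 1.5687741125904209 [-0.30345338  1.70969384 -0.07661765] [-8.01889023 -2.16707113  7.65185878]
```

Turned to 1.57 rad. I'll release, rise and check.

```bash
python3 -m jog '0 0 0 0 0 0 .04;0 0 0 0 0 0 .04;0 0 0 0 0 0 .04;0 0 0 0 0 0 .04;0 0 -.01 0 0 0 .04;0 0 -.02 0 0 0 .04;0 0 -.03 0 0 0 .04;0 0 -.03 0 0 0 .04'
python3 -m jog '0 0 -.03 0 0 0 .04;0 0 -.03 0 0 0 .04;0 0 -.02 0 0 0 .04;0 0 -.02 0 0 0 .04;0 0 0 0 0 0 .04;0 0 0 0 0 0 .04;0 0 0 0 0 0 .04;0 0 0 0 0 0 .04'
python3 - <<'E'
from h import *
c=shot('wrist','w6')
E
```

```text
t: 15.55
position: [531.3, 63.0, 159.2]
orientation: [-0.093, 0.996, -0.0, 0.0]
wrist_force: [0.8, -0.1, -0.7]
grip_width: 0.471
gripper_force: 0.0
t: 16.55
position: [530.9, 63.0, 257.0]
orientation: [-0.093, 0.996, 0.0, -0.001]
wrist_force: [-0.3, -0.1, -1.1]
grip_width: 0.467
gripper_force: 0.0
```

View pics/w6.png

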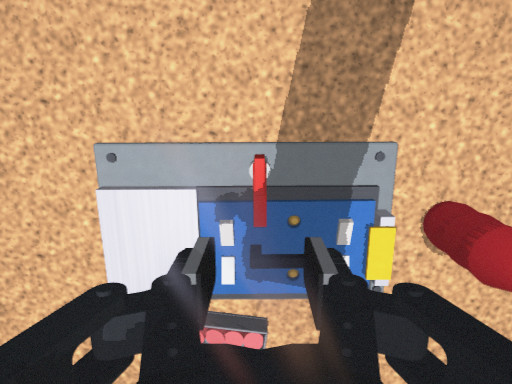

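The wing lies square across the plate's edge, from (260,170) to (260,227). The pins show in their holes at (294,220) and (293,273), and the arm is clear.

```bash
python3 -c "from plant import *;print(job_done())"
```

```text
the job is handed in; nothing more can be done
None
```

The plate is home on the bed floor over both pins, the turnbutton is turned to about 1.57 rad across its edge, and I handed the job in with the arm clear at about 17 s; the hand-in returned no verdict.

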